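# Make up a square plate pack in a sloped drill jig and close the drill leaf on it

### The job

Make up the pack for drilling: lay the black plate and the blue plate, in either order, on the brown backing board in the sloped stand, long edges across the slope, and jog all three sheets square, tight up against both the lower ledge and the left-hand side fence. Then bring the hinged drill leaf down, without slamming it, until it lies flat and firm on the pack, and leave the other things on the bench where they are.

Things in the scene. Friction and masses are not known exactly. Their poses are not given: they have to be found in the camera images.
- stand: Grey steel squaring stand, fixed to the bench; its 8 mm thick deck slopes 25 degrees, rising away from the robot (stand yaw up to 15 degrees). Origin: the spot on the deck's top, 40 mm above the bench, under the middle of a correctly squared sheet. Axes: x up the slope, y level to the left, z square off the deck. Deck surface: x -32 to +99, y -77 to +55 mm; right side open.
- ledge (a point): Middle of the top inner edge of the aluminium lower ledge, at (-32, 0, 19) mm in the stand's frame. The ledge is a bar along y (-70 to +58 mm), 12 mm thick, standing 19 mm off the deck; its inner face looks up the slope. A sheet lying against it has its centre at x = 0.
- side_fence (a point): Middle of the top inner edge of the aluminium side fence on the left, at (5, 55, 19) mm in the stand's frame. The fence is a bar along x (-32 to +42 mm), 12 mm thick, standing 19 mm off the deck; its inner face looks right (-y). A sheet lying against it has its centre at y = 0.
- hinge_pin (a point): Middle of the leaf's hinge pin, which runs along the stand's y at (110, 0, 21.5) mm in the stand's frame, above two hinge blocks at the top of the deck.
- leaf (a joint): Angle of the drill leaf about the hinge pin, rad: 0 = flat on a full 18 mm pack, 2.01 = vertical, starts open at 2.1 to 2.3 (leaning back). A 5 mm aluminium plate, 108 mm wide, 16 to 132 mm from the pin, then a 44 mm wide tab to 150 mm; pads beneath bear on the pack. Stiff hinge (0.22 N m): it stays where left. A lip under its right edge blocks it if sheets stand 4 mm off the side fence.
- leaf_tab (a point): Centre of the finger tab (red disc, showing on both faces) on the leaf's outer face, 140 mm from the hinge pin along the leaf and 4.5 mm off the plane through the pin; 10 mm from the tab's end. Leaf closed: the outer face looks up the deck's normal; open: away from the robot. Short bushes stand 4 mm out of the face, 88 to 132 mm from the pin, 30 mm or more off the middle line.
- backing_board: Brown wood-fibre backing board, 64 x 110 x 6 mm, about 60 g, lying crooked in the stand a little clear of the ledge and the fence; the bottom sheet of the pack. Origin: centre of its underside; x across its 64 mm, y along its 110 mm, z through its thickness.
- black_plate: Black anodised aluminium plate, 64 x 110 x 6 mm, about 115 g, lying flat on the bench to the right of the stand. Origin: centre of its underside; x across its 64 mm (the way to grip it), y along its 110 mm.
- blue_plate: Blue plastic plate, 64 x 110 x 6 mm, about 70 g, lying flat on the bench to the right of the stand. Origin: centre of its underside; x across its 64 mm (the way to grip it), y along its 110 mm.
- cutters: Red-handled side cutters, 152 mm long, 14 mm high, lying on the green mat; bystander. Origin: centre of its underside.
- ipa_bottle: Grey dropper bottle with a red cap, 53 mm across, 158 mm tall; bystander. Origin: centre of its underside.
- flux_tin: Round white tin, 50 mm across, 19 mm high; bystander. Origin: centre of its underside.
- driver_a: Red screwdriver, 169 mm long, 21 mm high, lying to the left of the stand; bystander. Origin: centre of its underside.
- tape_measure: Yellow and black pocket tape measure, 39 x 93 x 64 mm; bystander. Origin: centre of its underside.

How it is judged:
On the way:
1. both plates lie on the backing board in the stand, the leaf still up (x of backing_board in the frame of stand between -0.01 and 0.045 m and y of backing_board in the frame of stand between -0.045 and 0.01 m and x of black_plate in the frame of stand between -0.01 and 0.045 m and y of black_plate in the frame of stand between -0.045 and 0.01 m and x of blue_plate in the frame of stand between -0.01 and 0.045 m and y of blue_plate in the frame of stand between -0.045 and 0.01 m and z of black_plate in the frame of stand between 0.004 and 0.0145 m and z of blue_plate in the frame of stand between 0.004 and 0.0145 m and value of joint leaf above 1 rad), for 0.2 s.
At the end, for the whole second after the job is handed in: Backing board at the bottom and both plates on it, all three lying flat on the slope with long edges across it, each within 2.5 mm of the lower ledge and of the side fence and turned by less than 2 degrees; the drill leaf closed on the pack to within 0.03 rad; everything at rest (x of backing_board in the frame of stand between -0.003 and 0.0025 m and y of backing_board in the frame of stand between -0.0025 and 0.003 m and angle between the x axis of each of backing_board, black_plate, blue_plate and the x axis of stand, either way round below 0.035 rad and angle between the z axis of each of backing_board, black_plate, blue_plate and the z axis of stand, either way round below 0.05 rad and x of black_plate in the frame of stand between -0.003 and 0.0025 m and y of black_plate in the frame of stand between -0.0025 and 0.003 m and x of blue_plate in the frame of stand between -0.003 and 0.0025 m and y of blue_plate in the frame of stand between -0.0025 and 0.003 m and z of backing_board in the frame of stand between -0.003 and 0.003 m and z of black_plate in the frame of stand between 0.004 and 0.0145 m and z of blue_plate in the frame of stand between 0.004 and 0.0145 m and value of joint leaf between -0.06 and 0.03 rad and linear speed of each of backing_board, black_plate, blue_plate below 0.02 m/s); the robot touches nothing.
It fails at once if the leaf is slammed (swings shut faster than 4 rad/s) (velocity of joint leaf below -4 rad/s).
It fails at once if a bystander is moved by more than 30 mm (distance of any of ipa_bottle, flux_tin, driver_a, tape_measure from where it was at the start of the episode above 0.03 m).
It also fails if it takes over 72 s, if anything falls off the work surface, if the arm or the gripper's body presses on something with over 40 N, if the wrist force passes 120 N, or if a joint passes its speed limit or range.

### The arm

A 6-joint arm with a two-finger parallel gripper is mounted at the origin on a cart in front of the work surface, level with it; the furniture and walls round the work are solid. World frame = base frame: x ahead of the robot, y to its left, z up, the work surface at z = 0. Lengths are in m, angles in rad, forces in N, time in s.
With the tool pointing down it reaches from about 0.225 to 0.725 m from the base axis. Payload 3.1 kg.
Tool frame: the origin (TCP) lies at the very end of the fingers, on their centre line; the grasp point (between the pads) lies 19 mm behind it; z points along the fingers, y is the line along which they close (so a half turn about z gives the same grasp; the last joint's range is limited). The gripper opens to 85 mm and grips with 20 to 120 N. Pads are 22 mm wide; open, the fingers measure 114 mm over their backs; the gripper's body (76 mm by 85 mm) begins 54 mm behind the grasp point. The pads swing forward as they close: fully open they stand 13 mm farther back than shut.
Start: joints at [-1.287, 0.048, 0.099, 1.622, 0, 1.443], TCP at [0.21, -0.481, 0.231] pointing down, gripper open.
Joint ranges: [-2.91, 2.91], [-0.99, 1.94], [-1.21, 1.42], [-2.12, 2.29], [-1.49, 1.47], [-3.14, 3.14]. Speed limits (rad/s): [2.79, 2.79, 3.14, 3.14, 3.14, 3.14].

### API

Orientations are given as [roll, pitch, yaw] about the fixed x, y, z axes, in that order (R = Rz(yaw) Ry(pitch) Rx(roll)).
In Python, from plant import monitor, viewer, r gives the robot as it stands.
- The arm moves only by the tool arm_command, never from a script. Its argument "series" is a list of rows, each a list of 2 entries, a list of its own where there are three numbers: the shift along the tool's x, y, z in units of 0.2 m (1.0 is 0.2 m), then the turn about the tool's z in units of 90 degrees (1.0 is 90 degrees). A call has 1 to 20 rows; each row is the pose to reach, as a shift and turn from the pose commanded when the call began, along the tool's axes at that moment; what a row does not reach only later rows make up. A row lasts 1/8 s, in which the tool goes at most 62.5 mm and 10.7 degrees, less where a joint would pass 70% of its speed; a pose out of reach is approached as far as the arm can. A call with a number of a shift or a turn outside -1 to 1 is refused whole. A call with a gripper value outside its range is refused whole. "gripper" is the finger opening in mm, from 0 to 85.4, set as the call begins (left out, the last holds). The fingers move at their own pace and stop on an object; "force" is the grip in N (left out, the last holds). Time passes only in rows, so rows that repeat a pose let the fingers close. It gives the time, the measured TCP pose, the force, the opening and the grip force at its end, in the units of the state.
- monitor.observe(): the state, without advancing time (a new reading comes with each control period).
- viewer.grab_frame(name): name is "side" or "top" or "wrist"; returns (picture, depth): 400x640x3 uint8, red, green, blue; 400x640 float32, m along the optical axis (not along the pixel's ray), 0 where there is no reading.
- viewer.get_calibration(name): a dict with "K" (3x3 intrinsics, pixels), "position" and "rotation" of the camera in the world. Camera axes: x right, y down, z forward; pixel columns grow to the right and rows downward; lengths in m; the calibration is good to about 2 mm. A picture is of the moment at which its call begins: read the wrist's pose just before it. get_calibration takes no time and is no camera call; for the wrist camera it gives the pose at the moment of the call.
- r.sign_off(): hands the job in; it is judged then, once.
The state is a dict: "time_s": time; "joints": joint angles; "qvel": joint speeds; "joint_efforts": joint torques, N m; "eef_pos": TCP position; "orientation": TCP orientation; "ft_force": force on the tool from outside, world axes, zero at the start; "wrist_torque": the same for the moment, N m; "width": finger opening in m; "grasp_force": force on a finger pad.
Only numpy, scipy, OpenCV 4.12 (cv2) and the standard library are available. Lean on these libraries where they do the work, as an engineer would, in place of code of your own. Each camera call takes 0.05 s, during which the arm holds its last target. There are 200 camera calls.

## Working session

There is one attempt and no reset: what is moved stays moved. The work goes in short steps, Python scripts to look and compute and a tool call to move; the robot and the scene stay as the last step left them, time stands still between calls to the robot, and variables do not carry over. Pictures are saved under pics/ and viewed, at most 10 in all, crops included, and the job is handed in when it is done.

Besides the shell and the picture viewer there is one more tool, called as name(argument=value, ...) on one line, values as JSON. arm_command: Moves the arm, as the interface text tells. Shifts and turns lie within -1 to 1; 1 stands for 0.2 m of shift or 90 degrees of turn. Its arguments: {"type":"object","properties":{"series":{"type":"array","items":{"type":"array"}},"gripper":{"type":"number"},"force":{"type":"number"}},"required":["series"]}

```bash
mkdir -p pics
cat > h.py <<'E'
import numpy as np, cv2
from plant import monitor, viewer, r
from scipy.spatial.transform import Rotation as Ro
def grab(name,fn=None):
    c=viewer.get_calibration(name); p,d=viewer.grab_frame(name)
    np.savez('/tmp/%s.npz'%name,p=p,d=d,K=c['K'],t=c['position'],R=c['rotation'])
    if fn: cv2.imwrite('pics/'+fn,p[:,:,::-1])
def cloud(name):
    z=np.load('/tmp/%s.npz'%name); d=z['d']; v,u=np.mgrid[:400,:640]
    P=np.stack([(u-z['K'][0,2])/z['K'][0,0]*d,(v-z['K'][1,2])/z['K'][1,1]*d,d],-1)
    R=z['R']; R=R if R.shape==(3,3) else Ro.from_euler('xyz',R).as_matrix()
    return P@R.T+z['t'], z['p'], d
E
python3 - <<'E'
from h import *
grab('top','top1.png');grab('side','side1.png')
s=monitor.observe();print(s)
for n in('top','side','wrist'):print(viewer.get_calibration(n))
E
```

```text
{'time_s': 0.1, 'joints': array([-1.28679372e+00,  4.86735965e-02,  9.77230206e-02,  1.62199863e+00,
        1.71649676e-05,  1.44301618e+00]), 'qvel': array([ 9.60968135e-04, -1.67707208e-03,  4.08986737e-03, -1.05572792e-03,
       -5.80173554e-04,  7.00422171e-05]), 'joint_efforts': array([ 2.47703443e-03, -3.39851582e+01,  3.20935857e+01,  1.58321456e-02,
       -1.16395140e-04,  2.03565847e-06]), 'eef_pos': array([ 0.20997238, -0.48057009,  0.23022004]), 'orientation': array([-3.13945952e+00, -2.91371562e-04,  4.11782422e-01]), 'ft_force': array([ 0.23549491, -0.37062292,  0.82774463]), 'wrist_torque': array([0.02256222, 0.00925099, 0.02139291]), 'grasp_force': 0.0, 'width': 0.08559615759602089}
{'K': array([[500.03658377,   0.        , 326.95694954],
       [  0.        , 500.03658377, 199.27064055],
       [  0.        ,   0.        ,   1.        ]]), 'position': array([0.49885537, 0.03027551, 1.19420611]), 'rotation': array([-3.05906945,  0.01467425, -1.57540675])}
{'K': array([[448.44263048,   0.        , 329.66487936],
       [  0.        , 448.44263048, 196.87291904],
       [  0.        ,   0.        ,   1.        ]]), 'position': array([ 1.14245224, -0.41650743,  0.96566188]), 'rotation': array([-2.47508486, -0.00392609,  0.8579084 ])}
{'K': array([[326.35102155,   0.        , 323.68528148],
       [  0.        , 326.35102155, 201.09294246],
       [  0.        ,   0.        ,   1.        ]]), 'position': array([ 0.28321232, -0.44966744,  0.37150585]), 'rotation': array([ 2.83197388e+00,  1.20496029e-03, -1.15745016e+00])}
```

View pics/top1.png

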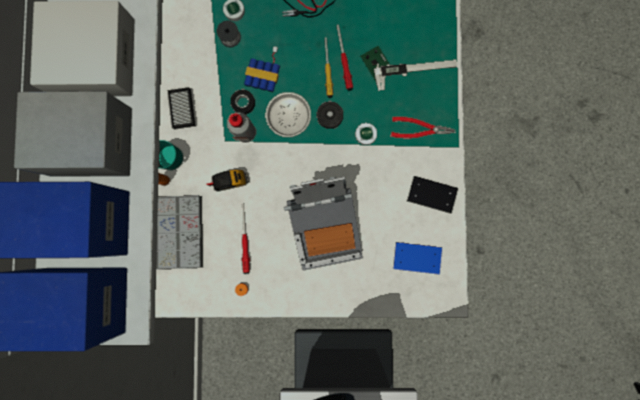

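View pics/side1.png

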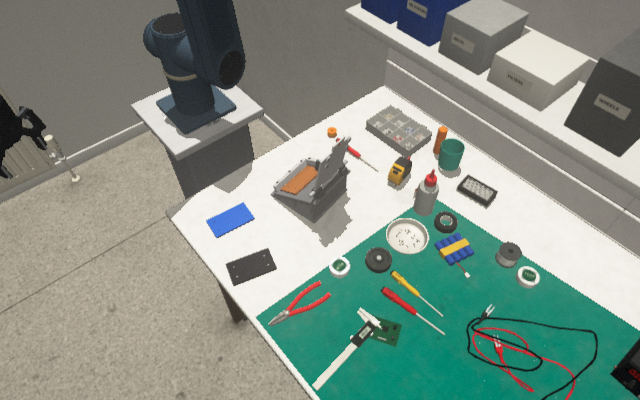

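The top view shows the stand around (325,222), with the black plate at (432,194), the blue plate at (417,258) and the leaf open at the far end. The side view agrees.

Run:
```python
from h import *
P,p,d=cloud('top'); 
def rect(m,n):
    m=cv2.morphologyEx(m.astype(np.uint8),cv2.MORPH_OPEN,np.ones((3,3)))
    k,l,s,_=cv2.connectedComponentsWithStats(m); i=1+np.argmax(s[1:,4]); q=P[l==i]
    print(n,len(q),'z',np.median(q[:,2]).round(4),cv2.minAreaRect((q[:,:2]*1000).astype(np.float32)), q.min(0).round(3),q.max(0).round(3)); return l==i
v,u=np.mgrid[:400,:640]; f=p.astype(int)
rect((f[...,2]>150)&(f[...,0]<80)&(u>380)&(u<455)&(v>225)&(v<290),'blue')
rect((f.max(2)<70)&(u>395)&(u<470)&(v>165)&(v<220),'black')
rect((f[...,0]>f[...,2]+50)&(u>290)&(u<370)&(v>210)&(v<270),'board')
# grey-level deck plane
for (a,b) in [(300,262),(361,257),(296,238),(345,215),(320,215),(310,215),(345,262),(330,193),(293,209),(355,207),(303,270),(362,265)]: print((a,b),P[b,a].round(4),f[b,a])
big=cv2.resize(p[165:285,270:380,::-1],None,fx=5,fy=5,interpolation=cv2.INTER_CUBIC);cv2.imwrite('pics/top_crop.png',big)
```

```text
blue 1098 z 0.005 ((465.9991760253906, -93.42819213867188), (253.24951171875, 60.819190979003906), 83.5098648071289) [ 0.424 -0.219 -0.003] [0.499 0.03  1.194]
black 1152 z 0.005 ((585.1203002929688, -108.99888610839844), (100.37244415283203, 311.89947509765625), 13.934891700744629) [ 0.499 -0.261 -0.003] [0.65  0.03  1.194]
board 1218 z 0.0481 ((501.4513244628906, 40.94300079345703), (58.36934280395508, 109.96551513671875), 9.883407592773438) [ 0.466 -0.015  0.031] [0.536 0.097 1.194]
(300, 262) [0.4506 0.1089 0.0465] [158 160 153]
(361, 257) [ 0.4602 -0.0323  0.0096] [102 103 101]
(296, 238) [0.5051 0.1161 0.0716] [146 147 142]
(345, 215) [0.5567 0.0057 0.0608] [87 89 89]
(320, 215) [0.5565 0.0622 0.0703] [90 92 92]
(310, 215) [0.5565 0.0846 0.0716] [89 90 91]
(345, 262) [4.483e-01 5.300e-03 2.000e-04] [150 152 142]
(330, 193) [0.5978 0.0387 0.1571] [78 79 75]
(293, 209) [0.5677 0.1196 0.1111] [41 43 42]
(355, 207) [ 0.5791 -0.0198 -0.0041] [96 97 88]
(303, 270) [0.4302 0.1045 0.006 ] [150 152 145]
(362, 265) [ 0.441  -0.0349  0.    ] [188 188 178]
```

View pics/top_crop.png

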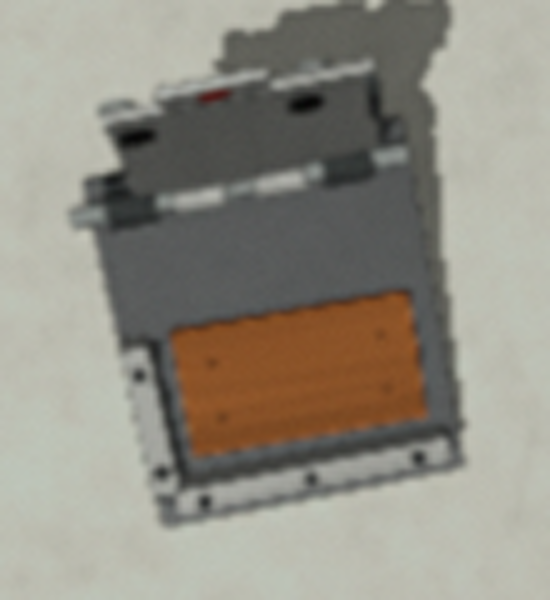

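```bash
cat >> h.py <<'E'
def ray(name,u,v,z):
    c=np.load('/tmp/%s.npz'%name); K=c['K']; R=c['R']; R=R if R.shape==(3,3) else Ro.from_euler('xyz',R).as_matrix()
    w=R@np.array([(u-K[0,2])/K[0,0],(v-K[1,2])/K[1,1],1]); return c['t']+w*(z-c['t'][2])/w[2]
def rect(name,m,z):
    m=cv2.morphologyEx(m.astype(np.uint8),cv2.MORPH_OPEN,np.ones((3,3)))
    k,l,s,_=cv2.connectedComponentsWithStats(m); i=1+np.argmax(s[1:,4]); v,u=np.nonzero(l==i)
    q=np.array([ray(name,a,b,z)[:2] for a,b in zip(u,v)])*1000
    return cv2.minAreaRect(q.astype(np.float32)), q.mean(0)
def move(goal,yaw=None):
    "units for arm_command from present pose to goal TCP (x,y,z), yaw"
    s=monitor.observe(); R=Ro.from_euler('xyz',s['orientation']).as_matrix()
    d=R.T@(np.array(goal)-s['eef_pos'])/0.2; y=s['orientation'][2]
    t=None if yaw is None else -(((yaw-y)+np.pi/2)%np.pi-np.pi/2)/(np.pi/2)
    print('shift',d.round(4),'turn',t,'(alt',None if t is None else t-2*np.sign(t),') yaw now',y.round(4),'pos',s['eef_pos'].round(4))
E
python3 - <<'E'
from h import *
P,p,d=cloud('top'); v,u=np.mgrid[:400,:640]; f=p.astype(int)
print('blue',rect('top',(f[...,2]>150)&(f[...,0]<80)&(u>380)&(u<455)&(v>225)&(v<290),.006))
print('black',rect('top',(f.max(2)<70)&(u>395)&(u<470)&(v>165)&(v<220),.006))
for n,(a,b),z in [('pinL',(75,217),.106),('pinR',(408,152),.106),('ledge out L',(165,525),.036),('ledge out R',(462,463),.036),('fencecorner in',(185,490),.04),('ledge in R',(452,432),.04)]:
    print(n,ray('top',270+a/5,165+b/5,z).round(4))
s=monitor.observe(); print(s['time_s'])
E
```

```text
blue (((457.64874267578125, -165.66307067871094), (106.32282257080078, 60.858028411865234), 83.15960693359375), array([ 457.00489017, -164.72543405]))
black (((608.1046752929688, -203.2857208251953), (107.0729751586914, 61.260719299316406), 73.78514862060547), array([ 608.03022904, -203.233351  ]))
pinL [0.5695 0.1375 0.106 ]
pinR [ 0.5971 -0.008   0.106 ]
ledge out L [0.4319 0.1027 0.036 ]
ledge out R [ 0.4597 -0.0341  0.036 ]
fencecorner in [0.448  0.0932 0.04  ]
ledge in R [ 0.474  -0.0294  0.04  ]
0.1
```

Stand origin is about (0.495, 0.047) with yaw about 0.197. The hinge and the fence corner give matching values. I'll square the board first.

arm_command(series=[[[0.8,-0.62,-0.1],-0.45],[[0.8,-0.62,-0.1],-0.45],[[0.8,-0.62,-0.1],-0.45],[[0.8,-0.62,-0.1],-0.45]], gripper=0)

```text
time_s: 0.6
eef_pos: [0.3082, -0.3005, 0.2517]
orientation: [3.141, -0.001, 1.128]
ft_force: [0.4, -0.4, 0.2]
width: 0.0122
grasp_force: 0.0
```

```bash
python3 -c "
from h import *
move((.5,.04,.26),1.768)"
```

```text
shift [ 1.9493  0.1362 -0.04  ] turn -0.40763283049884114 (alt 1.5923671695011588 ) yaw now 1.1277 pos [ 0.3082 -0.3005  0.2517]
```

arm_command(series=[[[0.97,0.07,-0.02],-0.407],[[0.97,0.07,-0.02],-0.407],[[0.97,0.07,-0.02],-0.407],[[0.97,0.07,-0.02],-0.407]])

```text
time_s: 1.1
eef_pos: [0.4056, -0.1313, 0.255]
orientation: [3.141, -0.001, 1.768]
ft_force: [-0.1, -0.5, 0.1]
width: -0.0
grasp_force: 0.0
```

```bash
python3 -c "
from h import *
move((.5,.04,.26),1.768)"
```

```text
shift [ 0.7473  0.6309 -0.0239] turn 0.00010480067840700126 (alt -1.999895199321593 ) yaw now 1.7682 pos [ 0.4056 -0.1313  0.255 ]
```

arm_command(series=[[[0.65,0.63,-0.02],0],[[0.65,0.63,-0.02],0],[[0.65,0.63,-0.02],0],[[0.65,0.63,-0.02],0],[[0.65,0.63,-0.02],0]])

```text
time_s: 1.72
eef_pos: [0.5036, 0.0161, 0.2587]
orientation: [-3.14, 0.0, 1.759]
ft_force: [-0.4, -0.2, -0.7]
width: 0.0001
grasp_force: 0.0
```

```bash
python3 -c "
from h import *
print(monitor.observe()['eef_pos']); grab('wrist','w1.png')"
```

```text
[0.503592   0.01607161 0.25872619]
```

View pics/w1.png

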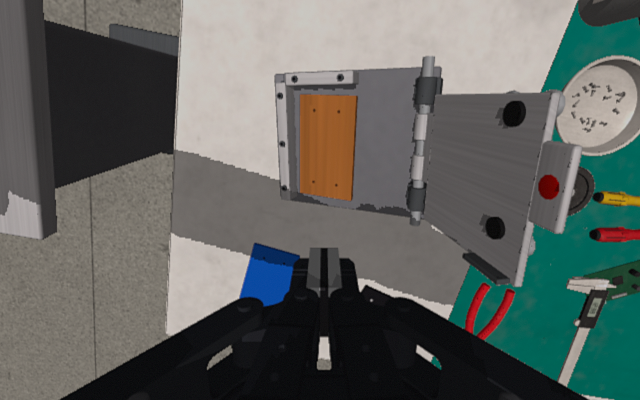

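The wrist view shows the stand well: ledge at the left (282,140), fence at the top (320,78), board at (327,147), and the leaf at the right with its red disc at (549,187). I'll enlarge the board area.

```bash
python3 -c "
from h import *
p=np.load('/tmp/wrist.npz')['p'][60:220,265:445,::-1]
cv2.imwrite('pics/w1c.png',cv2.resize(p,None,fx=4,fy=3.7 and 4,interpolation=cv2.INTER_CUBIC)[:600])"
```

```text
(no output)
```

View pics/w1c.png

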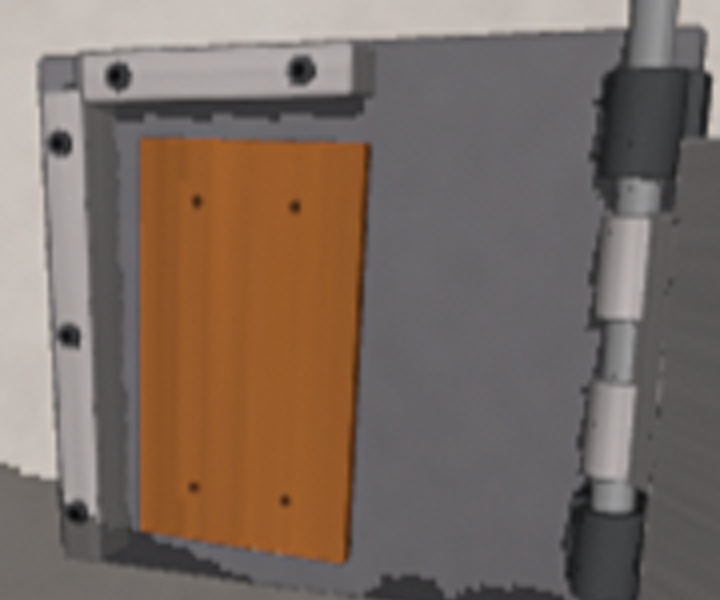

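```bash
cat >> h.py <<'E'
B=np.deg2rad(25)
def SR(yaw): return Ro.from_euler('z',yaw).as_matrix()@Ro.from_euler('y',-B).as_matrix()
def S2W(p,O,yaw): return np.append(O,.04)+SR(yaw)@np.array(p)
def instand(name,u,v,zs,O,yaw):
    c=np.load('/tmp/%s.npz'%name); K=c['K']; R=Ro.from_euler('xyz',c['R']).as_matrix()
    w=R@np.array([(u-K[0,2])/K[0,0],(v-K[1,2])/K[1,1],1]); M=SR(yaw)
    a=M.T@(c['t']-np.append(O,.04)); b=M.T@w; return a+b*(zs-a[2])/b[2]
E
python3 - <<'E'
from h import *
from scipy.optimize import least_squares
px=lambda a,b:(265+a/4-.4,60+b/4-.4)
ref=[((86,103),(-.032,.055)),((99,517),(-.032,-.07)),((353,94),(.042,.055))]
f=lambda q:np.concatenate([instand('wrist',*px(*a),.019,q[:2],q[2])[:2]-b for a,b in ref])
s=least_squares(f,[.495,.047,.197],x_scale=.01); print(s.x,(s.fun*1000).round(1))
for a in [(140,138),(370,144),(345,562),(140,530)]: print('board',(instand('wrist',*px(*a),.006,s.x[:2],s.x[2])*1000).round(1))
print('red disc/pin',(instand('wrist',265+637/4,60+350/4,.0215,s.x[:2],s.x[2])*1000).round(1))
O,y=s.x[:2],s.x[2]
print('press', S2W((.012,-.005,.006),O,y), S2W((0,0,.006),O,y))
E
```

```text
[0.49591042 0.05373438 0.17828017] [-0.5 -5.4  0.7  9.1 -1.5 -3.6]
board [-24.   41.2   6. ]
board [40.6 40.3  6. ]
board [ 38.2 -67.9   6. ]
board [-25.4 -67.3   6. ]
red disc/pin [111.6  -3.4  21.5]
press [0.50500491 0.05029262 0.05050927] [0.4934149  0.0532847  0.04543785]
```

Run:
```python
from h import *
from scipy.optimize import least_squares
px=lambda a,b:(265+a/4-.4,60+b/4-.4)
ref=[((86,103),(-.032,.055)),((101,557),(-.032,-.07)),((353,94),(.042,.055))]
f=lambda q:np.concatenate([instand('wrist',*px(*a),.019,q[:2],q[2])[:2]-b for a,b in ref])
s=least_squares(f,[.495,.047,.197],x_scale=.01); print(s.x,(s.fun*1000).round(1))
O,y=s.x[:2],s.x[2]
for a in [(140,138),(370,144),(345,562),(140,530)]: print('board',(instand('wrist',*px(*a),.006,O,y)*1000).round(1))
print('pin',(instand('wrist',265+637/4,60+350/4,.0215,O,y)*1000).round(1))
c=np.load('/tmp/wrist.npz')['p']; print(c[200,290-2:296],)
move(S2W((.012,-.005,.006),O,y)+[0,0,.02],y+np.pi/2)
```

```text
[0.4965516  0.05000779 0.19274698] [ 0.4 -1.1 -0.1  1.4 -0.7 -0.3]
board [-23.2  45.3   6. ]
board [41.3 43.6  6. ]
board [ 37.3 -64.7   6. ]
board [-26.4 -63.3   6. ]
pin [111.6  -1.   21.5]
[[98 94 92]
 [99 96 94]
 [91 87 85]
 [83 79 78]
 [69 67 66]
 [71 69 68]
 [65 63 63]
 [57 56 57]]
shift [0.1515 0.0409 0.9424] turn -0.003953160696348416 (alt 1.9960468393036517 ) yaw now 1.7573 pos [0.5035 0.0155 0.259 ]
```

arm_command(series=[[[0.12,0.09,0.3],0],[[0.12,0.09,0.6],0],[[0.12,0.09,0.9],0],[[0.12,0.09,0.96],0],[[0.12,0.09,0.96],0]])

```text
time_s: 2.4
eef_pos: [0.5173, 0.0421, 0.0681]
orientation: [3.141, 0.0, 1.756]
ft_force: [0.3, -0.2, 1.7]
width: -0.0003
grasp_force: 0.0
```

```bash
cat >> h.py <<'E'
O=np.array([.496,.0495]); Y=.193
def tcp():
    s=monitor.observe(); p=SR(Y).T@(s['eef_pos']-np.append(O,.04)); print('t',s['time_s'],'stand mm',(p*1000).round(1),'yaw',(s['orientation'][2]-Y-np.pi/2).round(4),'F',s['ft_force'].round(1),'w',s['width'].round(4)); return p
E
python3 -c "
from h import *
tcp(); move(S2W((0,-.01,.006),O,Y),Y+np.pi/2)"
```

```text
Traceback (most recent call last):
  File "h.py", line 36, in tcp
    s=monitor.observe(); p=SR(Y).T@(s['eef_pos']-np.append(O,.04)); print('t',s['time_s'],'stand mm',(p*1000).round(1),'yaw',(s['orientation'][2]-Y-np.pi/2).round(4),'F',s['ft_force'].round(1),'w',s['width'].round(4)); return p
                                                                                                                                                                                                     ^^^^^^^^^^^^^^^^
AttributeError: 'float' object has no attribute 'round'
```

```bash
sed -i "s/s\['width'\].round(4)/round(float(s['width']),4)/" h.py
python3 -c "
from h import *
tcp(); move(S2W((0,-.01,.006),O,Y),Y+np.pi/2)"
```

```text
t 2.4 stand mm [ 29.5 -11.4  17.3] yaw -0.0076 F [ 0.3 -0.2  1.7] w -0.0003
shift [ 0.0061 -0.1101  0.1135] turn -0.0048099093854575906 (alt 1.9951900906145423 ) yaw now 1.7562 pos [0.5173 0.0421 0.0681]
```

arm_command(series=[[[0.01,-0.11,0.05],0],[[0.01,-0.11,0.08],0],[[0.01,-0.11,0.09],0],[[0.01,-0.11,0.1],0],[[0.01,-0.11,0.1],0]])

```text
time_s: 3.02
eef_pos: [0.4979, 0.0407, 0.0503]
orientation: [3.137, 0.001, 1.758]
ft_force: [-0.4, -0.1, 5.7]
width: -0.0001
grasp_force: 3.4
```

arm_command(series=[[[0,0,0.01],0],[[0.015,0,0.012],0],[[0.03,0,0.012],0],[[0.045,0,0.012],0],[[0.06,0,0.012],0],[[0.07,0,0.012],0],[[0.07,-0.015,0.019],0],[[0.07,-0.03,0.026],0],[[0.07,-0.045,0.033],0],[[0.07,-0.06,0.04],0]])

```text
time_s: 4.28
eef_pos: [0.491, 0.0511, 0.0478]
orientation: [3.121, 0.007, 1.757]
ft_force: [5.0, -1.3, 17.6]
width: 0.0001
grasp_force: 6.8
```

```bash
python3 -c "
from h import *
tcp()
grab('wrist','w2.png')
p=np.load('/tmp/wrist.npz')['p'][:,:,::-1]
cv2.imwrite('pics/w2.png',cv2.resize(p[0:330,160:560],None,fx=1.8,fy=1.8,interpolation=cv2.INTER_CUBIC))"
```

```text
t 4.275 stand mm [-0.8  2.5  9. ] yaw -0.0068 F [ 5.  -1.3 17.6] w 0.0001
```

View pics/w2.png

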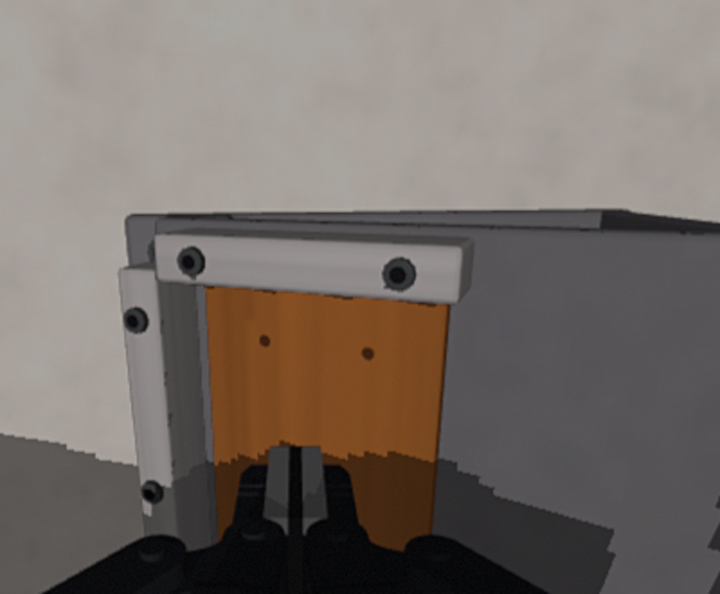

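The board is now at the fence and nearer the ledge, with a thin strip of deck still showing at the ledge (205-215, 450). I'll drag it further down the slope.

arm_command(series=[[[0.01,-0.015,0.008],0],[[0.01,-0.03,0.015],0],[[0.01,-0.045,0.022],0],[[0.01,-0.06,0.029],0]])

```text
time_s: 4.82
eef_pos: [0.4792, 0.0516, 0.0424]
orientation: [3.12, 0.005, 1.758]
ft_force: [5.2, -0.5, 16.8]
width: -0.0001
grasp_force: 7.2
```

arm_command(series=[[[0,0,-0.1],0],[[-0.2,0,-0.6],0],[[-0.3,0,-0.9],0],[[-0.3,0,-0.9],0]])

```text
time_s: 5.32
eef_pos: [0.4816, -0.0077, 0.2175]
orientation: [3.137, 0.002, 1.758]
ft_force: [1.5, 1.1, 0.6]
width: 0.0001
grasp_force: 0.0
```

```bash
cat >> h.py <<'E'
def sheet(mask,zs,name='wrist'):
    m=cv2.morphologyEx(mask.astype(np.uint8),cv2.MORPH_OPEN,np.ones((3,3)))
    k,l,s,_=cv2.connectedComponentsWithStats(m); i=1+np.argmax(s[1:,4]); v,u=np.nonzero(l==i)
    q=np.array([instand(name,a,b,zs,O,Y)[:2] for a,b in zip(u,v)])*1000
    print('n',len(q),cv2.minAreaRect(q.astype(np.float32)),'min',q.min(0).round(1),'max',q.max(0).round(1))
E
python3 -c "
from h import *
tcp(); grab('wrist','w3.png'); f=np.load('/tmp/wrist.npz')['p'].astype(int)
sheet((f[...,0]>f[...,2]+35)&(np.mgrid[:400,:640][1]<420),.006)"
```

```text
t 5.325 stand mm [ 52.3 -53.4 171.5] yaw -0.006 F [1.5 1.1 0.6] w 0.0001
n 7726 ((0.12775230407714844, -0.2832298278808594), (64.29935455322266, 109.0199203491211), 0.22011037170886993) min [-32.  -54.8] max [32.4 54.3]
```

The board is squared, within 0.3 mm and 0.2 degrees. Next, the blue plate.

```bash
python3 -c "
from h import *
move((.458,-.165,.05),1.452)"
```

```text
shift [-0.7327 -0.2856  0.8686] turn 0.19372106219352275 (alt -1.8062789378064772 ) yaw now 1.7563 pos [ 0.4845 -0.0097  0.2235]
```

arm_command(series=[[[-0.35,-0.14,0.0],0.1],[[-0.7,-0.27,0.2],0.194],[[-0.73,-0.28,0.5],0.194],[[-0.73,-0.28,0.77],0.194],[[-0.73,-0.28,0.77],0.194]], gripper=76)

```text
time_s: 6.0
eef_pos: [0.4475, -0.1589, 0.0541]
orientation: [-3.131, -0.004, 1.452]
ft_force: [-0.0, 0.2, -0.3]
width: 0.0758
grasp_force: 0.0
```

```bash
cat >> h.py <<'E'
def bench(mask,name='wrist',z=.006):
    m=cv2.morphologyEx(mask.astype(np.uint8),cv2.MORPH_OPEN,np.ones((3,3)))
    k,l,s,_=cv2.connectedComponentsWithStats(m); i=1+np.argmax(s[1:,4]); v,u=np.nonzero(l==i)
    q=np.array([ray(name,a,b,z)[:2] for a,b in zip(u,v)])*1000
    print(len(q),cv2.minAreaRect(q.astype(np.float32)),cv2.minAreaRect(np.stack([u,v],1).astype(np.float32)))
E
python3 -c "
from h import *
grab('wrist','w4.png'); f=np.load('/tmp/wrist.npz')['p'].astype(int)
bench((f[...,2]>f[...,0]+50))
move((.458,-.165,.0),1.452)
p=f.astype(np.uint8)[:,:,::-1]; cv2.imwrite('pics/w4.png',p)"
```

```text
15848 ((458.79022216796875, -164.88787841796875), (107.97765350341797, 62.60224533081055), 83.36122131347656) ((341.4999694824219, 228.49996948242188), (106.99998474121094, 158.99996948242188), 0.0)
shift [-0.0231  0.0475  0.28  ] turn 0.00037509668872977005 (alt -1.9996249033112703 ) yaw now 1.4526 pos [ 0.4495 -0.1595  0.0561]
```

View pics/w4.png

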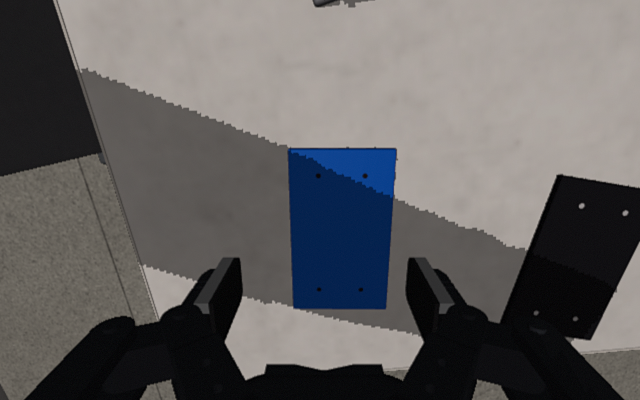

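The blue plate lies squarely between the open fingers at (340,228). I'll go down, feeling for the bench.

arm_command(series=[[[-0.025,0.048,0.1],0],[[-0.025,0.048,0.25],0],[[-0.025,0.048,0.28],0],[[-0.025,0.048,0.295],0],[[-0.025,0.048,0.295],0]])

```text
time_s: 6.68
eef_pos: [0.4625, -0.1672, 0.0024]
orientation: [3.139, 0.001, 1.454]
ft_force: [0.4, 0.2, -0.2]
width: 0.0759
grasp_force: 0.0
```

arm_command(series=[[[0,0,0.015],0],[[0,0,0.03],0],[[0,0,0.03],0]])

```text
time_s: 7.05
eef_pos: [0.4607, -0.1666, -0.0058]
orientation: [-3.141, -0.0, 1.453]
ft_force: [0.2, -0.6, 0.6]
width: 0.0758
grasp_force: 0.0
```

arm_command(series=[[[0,0,0],0],[[0,0,0],0],[[0,0,0],0],[[0,0,0],0]], gripper=50, force=60)

```text
time_s: 7.55
eef_pos: [0.4615, -0.167, -0.0049]
orientation: [3.14, 0.0, 1.453]
ft_force: [-0.2, -0.1, 4.6]
width: 0.0614
grasp_force: 65.6
```

arm_command(series=[[[0,0,-0.1],0],[[0,0,-0.4],0],[[0,0,-0.8],0],[[0,0,-0.8],0]])

```text
time_s: 8.05
eef_pos: [0.4632, -0.1678, 0.159]
orientation: [3.135, 0.003, 1.453]
ft_force: [-0.7, -0.3, -0.9]
width: 0.0619
grasp_force: 65.6
```

```bash
python3 -c "
from h import *
grab('wrist'); f=np.load('/tmp/wrist.npz')['p'].astype(int)
v,u=np.nonzero(f[...,2]>f[...,0]+50); print(len(u),u.min(),u.max(),v.min(),v.max())
P,p,d=cloud('wrist'); m=f[...,2]>f[...,0]+50
R=Ro.from_euler('xyz',monitor.observe()['orientation']).as_matrix()
e=monitor.observe()['eef_pos']; q=((P[m]-e)@R)*1000; q=q[d[m]>0]; print(np.percentile(q,[2,50,98],axis=0).round(1))
move(S2W((.012,-.008,.006),O,Y)+[0,0,.09],Y+np.pi/2)"
```

```text
35945 246 639 0 369
[[-51.9 -28.1 -10.4]
 [ 12.8   8.6  -9.1]
 [109.6 291.2 161.2]]
shift [1.0735 0.0864 0.0918] turn -0.19767144105584963 (alt 1.8023285589441504 ) yaw now 1.4533 pos [ 0.4633 -0.1679  0.1593]
```

arm_command(series=[[[0.33,0.03,0.05],-0.1],[[0.66,0.06,0.1],-0.2],[[0.95,0.06,0.15],-0.2],[[0.95,0.06,0.15],-0.2]])

```text
time_s: 8.6
eef_pos: [0.4926, 0.0245, 0.1205]
orientation: [-3.135, -0.003, 1.774]
ft_force: [-0.5, -0.5, -1.1]
width: 0.0618
grasp_force: 65.6
```

```bash
python3 -c "
from h import *
g=np.append(O,.068)+Ro.from_euler('z',Y).apply([.006,-.008,0]); move(g,Y+np.pi/2)"
```

```text
shift [0.0781 0.073  0.2622] turn 0.006270455722619551 (alt -1.9937295442773804 ) yaw now 1.7736 pos [0.4926 0.0245 0.1205]
```

arm_command(series=[[[0.05,0.07,0.1],0.005],[[0.05,0.07,0.2],0.005],[[0.05,0.07,0.22],0.005],[[0.05,0.07,0.22],0.005]])

```text
time_s: 9.1
eef_pos: [0.5061, 0.0324, 0.0795]
orientation: [-3.139, -0.0, 1.758]
ft_force: [-0.3, -0.6, -0.6]
width: 0.0617
grasp_force: 65.6
```

```bash
python3 -c "
from h import *
g=np.append(O,.066)+Ro.from_euler('z',Y).apply([.006,-.008,0]); move(g,Y+np.pi/2);tcp()"
```

```text
shift [ 0.0535 -0.0033  0.0676] turn -0.003423846387389501 (alt 1.9965761536126105 ) yaw now 1.7584 pos [0.5061 0.0324 0.0795]
t 9.1 stand mm [ 22.7 -18.7  33. ] yaw -0.0054 F [-0.3 -0.6 -0.6] w 0.0617
```

arm_command(series=[[[0.05,0,0.03],0],[[0.05,0,0.055],0],[[0.05,0,0.065],0],[[0.05,0,0.065],0]])

```text
time_s: 9.6
eef_pos: [0.505, 0.0429, 0.0674]
orientation: [-3.141, 0.0, 1.76]
ft_force: [0.6, -0.1, -0.9]
width: 0.0618
grasp_force: 65.6
```

arm_command(series=[[[0,0,0.015],0],[[0,0,0.015],0]])

```text
time_s: 9.85
eef_pos: [0.5049, 0.0429, 0.0643]
orientation: [-3.141, -0.0, 1.759]
ft_force: [0.1, 0.7, -0.1]
width: 0.0615
grasp_force: 65.6
```

arm_command(series=[[[0,0,0],0],[[0,0,0],0],[[0,0,-0.05],0],[[-0.1,0,-0.4],0],[[-0.3,0,-0.75],0],[[-0.3,0,-0.75],0]], gripper=76)

```text
time_s: 10.6
eef_pos: [0.5184, -0.0174, 0.2198]
orientation: [3.134, 0.003, 1.759]
ft_force: [0.4, 0.4, -0.0]
width: 0.0759
grasp_force: 0.0
```

```bash
python3 -c "
from h import *
tcp(); grab('wrist'); f=np.load('/tmp/wrist.npz')['p'].astype(int); cv2.imwrite('pics/w5.png',f.astype(np.uint8)[:,:,::-1])
sheet((f[...,2]>f[...,0]+50),.012)
sheet((f[...,0]>f[...,2]+35)&(np.mgrid[:400,:640][1]<420),.006)
print(monitor.observe()['eef_pos'])"
```

```text
t 10.6 stand mm [ 84.2 -70.  159.1] yaw -0.0052 F [ 0.4  0.4 -0. ] w 0.0759
n 11472 ((206.9298095703125, -112.16462707519531), (137.78173828125, 94.89449310302734), 81.04041290283203) min [ 151.7 -186.3] max [257.5 -47.3]
n 1604 ((0.40099143981933594, -0.4149589538574219), (64.61526489257812, 109.01117706298828), 0.16444526612758636) min [-32. -55.] max [32.6 54.1]
[ 0.51968328 -0.01883611  0.22223997]
```

View pics/w5.png

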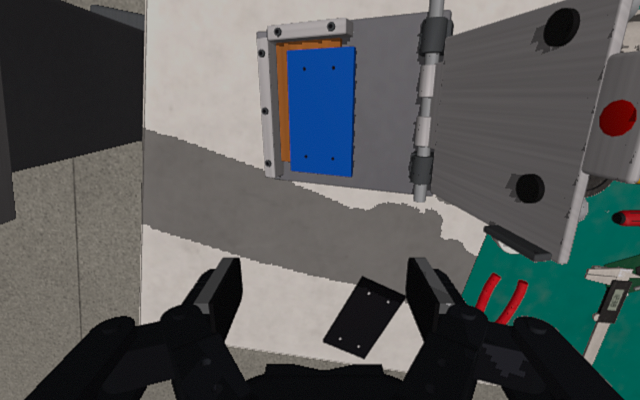

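The blue plate lies flat on the board, about 10 mm above the ledge and 8 mm off the fence. Next, the black plate.

```bash
python3 -c "
from h import *
move((.608,-.203,.06),1.288)"
```

```text
shift [-0.9822  0.2542  0.8195] turn 0.2988882453180811 (alt -1.7011117546819188 ) yaw now 1.7575 pos [ 0.5197 -0.0188  0.2222]
```

arm_command(series=[[[-0.31,0,0],0.1],[[-0.62,0.1,0.1],0.2],[[-0.9,0.25,0.3],0.299],[[-0.98,0.25,0.5],0.299],[[-0.98,0.25,0.77],0.299],[[-0.98,0.25,0.77],0.299]])

```text
time_s: 11.4
eef_pos: [0.5965, -0.1966, 0.0529]
orientation: [-3.126, -0.002, 1.289]
ft_force: [-1.4, 0.5, -0.0]
width: 0.0762
grasp_force: 0.0
```

```bash
python3 -c "
from h import *
grab('wrist','w6.png'); f=np.load('/tmp/wrist.npz')['p'].astype(int)
v,u=np.mgrid[:400,:640]
m=(f.max(2)<60)&(v<330)&(u>245)&(u<405); bench(m)
move((.608,-.203,-.006),1.288)"
```

```text
16371 ((609.5278930664062, -203.05435180664062), (109.06851196289062, 63.17325973510742), 73.91204833984375) ((347.0, 226.0), (162.0, 108.0), 90.0)
shift [-0.0143  0.0501  0.3176] turn 0.0012505600388429572 (alt -1.998749439961157 ) yaw now 1.29 pos [ 0.5996 -0.1977  0.0576]
```

arm_command(series=[[[-0.01,0.045,0.12],0],[[-0.01,0.045,0.27],0],[[-0.01,0.045,0.31],0],[[-0.01,0.045,0.323],0],[[-0.01,0.045,0.323],0]])

```text
time_s: 12.08
eef_pos: [0.6118, -0.204, -0.0017]
orientation: [3.138, 0.001, 1.29]
ft_force: [-0.4, 0.4, 0.0]
width: 0.0761
grasp_force: 0.0
```

arm_command(series=[[[0,0,0],0],[[0,0,0],0],[[0,0,0],0],[[0,0,0],0]], gripper=50, force=60)

```text
time_s: 12.58
eef_pos: [0.6115, -0.2043, 0.003]
orientation: [3.138, 0.001, 1.29]
ft_force: [-7.3, 2.8, 18.9]
width: 0.0503
grasp_force: 9.8
```

The fingers closed over the top of the plate because they were too high. I'll reopen and go lower.

arm_command(series=[[[0,0,-0.03],0],[[0,0,-0.03],0],[[0,0,-0.03],0],[[0,0,0],0],[[0,0,0.018],0],[[0,0,0.018],0]], gripper=76)

```text
time_s: 13.32
eef_pos: [0.6098, -0.2033, -0.0087]
orientation: [-3.14, -0.0, 1.29]
ft_force: [0.4, 0.9, -0.2]
width: 0.0762
grasp_force: 0.0
```

```bash
python3 -c "
from h import *
print(monitor.observe()['eef_pos'])
grab('wrist'); f=np.load('/tmp/wrist.npz')['p'].astype(int)
v,u=np.mgrid[:400,:640]
m=(f.max(2)<60)&(v<300)&(u>245)&(u<405); bench(m)"
```

```text
[ 0.60981524 -0.20333136 -0.00865944]
20611 ((616.4335327148438, -181.19866943359375), (63.27334976196289, 62.87866973876953), 74.00050354003906) ((322.5, 229.5), (139.0, 153.0), 90.0)
```

arm_command(series=[[[0,0,-0.012],0],[[0,0,-0.012],0],[[0,0,-0.012],0],[[0,0,-0.012],0]], gripper=50)

```text
time_s: 13.88
eef_pos: [0.6104, -0.2036, -0.0051]
orientation: [3.141, 0.0, 1.29]
ft_force: [0.1, 0.6, 1.5]
width: 0.0616
grasp_force: 66.2
```

arm_command(series=[[[0,0,-0.1],0],[[0,0,-0.4],0],[[0,0,-0.8],0],[[0,0,-0.8],0]])

```text
time_s: 14.38
eef_pos: [0.6132, -0.2049, 0.1627]
orientation: [3.13, 0.002, 1.29]
ft_force: [0.9, -0.3, -0.7]
width: 0.0618
grasp_force: 66.0
```

```bash
python3 -c "
from h import *
g=np.append(O,.14)+Ro.from_euler('z',Y).apply([.006,-.008,0]); move(g,Y+np.pi/2)"
```

```text
shift [ 1.0378 -0.8721  0.1019] turn -0.3017034195640864 (alt 1.6982965804359136 ) yaw now 1.2899 pos [ 0.6132 -0.2049  0.1627]
```

arm_command(series=[[[0.1,-0.28,0.0],-0.1],[[0.3,-0.55,0.0],-0.2],[[0.55,-0.75,0.0],-0.302],[[0.8,-0.87,0.05],-0.302],[[0.98,-0.87,0.1],-0.302],[[0.98,-0.87,0.15],-0.302],[[0.98,-0.87,0.15],-0.302]])

```text
time_s: 15.25
eef_pos: [0.4963, 0.0327, 0.1234]
orientation: [-3.138, -0.0, 1.764]
ft_force: [-0.7, -0.6, -0.8]
width: 0.0614
grasp_force: 65.9
```

```bash
python3 -c "
from h import *
g=np.append(O,.074)+Ro.from_euler('z',Y).apply([.004,-.010,0]); move(g,Y+np.pi/2)"
```

```text
shift [0.0326 0.0357 0.2468] turn 0.00040300382847954623 (alt -1.9995969961715205 ) yaw now 1.7644 pos [0.4963 0.0327 0.1234]
```

arm_command(series=[[[0.03,0.03,0.12],0],[[0.03,0.03,0.2],0],[[0.03,0.03,0.24],0],[[0.03,0.03,0.24],0],[[0.03,0.03,0.24],0]])

```text
time_s: 15.88
eef_pos: [0.5027, 0.0397, 0.0775]
orientation: [3.14, 0.0, 1.764]
ft_force: [-0.7, -0.1, -2.0]
width: 0.0619
grasp_force: 65.9
```

```bash
python3 -c "
from h import *
g=np.append(O,.072)+Ro.from_euler('z',Y).apply([.004,-.010,0]); move(g,Y+np.pi/2)"
```

```text
shift [ 0.0047 -0.0036  0.0273] turn -6.072741796906926e-06 (alt 1.999993927258203 ) yaw now 1.7638 pos [0.5027 0.0397 0.0775]
```

arm_command(series=[[[0,0,0.02],0],[[0,0,0.025],0],[[0,0,0.025],0]])

```text
time_s: 16.25
eef_pos: [0.5022, 0.0401, 0.0717]
orientation: [-3.142, 0.0, 1.764]
ft_force: [-0.9, 0.5, -1.8]
width: 0.0615
grasp_force: 65.9
```

arm_command(series=[[[0,0,0],0],[[0,0,0],0],[[0,0,-0.05],0],[[-0.1,0,-0.4],0],[[-0.3,0,-0.75],0],[[-0.3,0,-0.75],0]], gripper=76)

```text
time_s: 17.0
eef_pos: [0.5157, -0.0203, 0.227]
orientation: [3.135, 0.003, 1.763]
ft_force: [0.6, 0.1, -0.3]
width: 0.0759
grasp_force: 0.0
```

```bash
python3 -c "
from h import *
tcp(); grab('wrist'); f=np.load('/tmp/wrist.npz')['p'].astype(int); v,u=np.mgrid[:400,:640]
big=cv2.resize(f.astype(np.uint8)[0:200,220:460,::-1],None,fx=3,fy=3,interpolation=cv2.INTER_CUBIC);cv2.imwrite('pics/w7.png',big)
sheet((f.max(2)<60)&(v<200)&(u>250)&(u<380),.018)
sheet((f[...,2]>f[...,0]+50)&(u<400)&(v<250),.012)"
```

```text
t 17.0 stand mm [ 84.4 -72.2 166.9] yaw -0.0005 F [ 0.6  0.1 -0.3] w 0.0759
n 7897 ((13.634967803955078, -12.482994079589844), (108.53108215332031, 64.64994812011719), 89.82138061523438) min [-18.9 -66.8] max [45.8 41.8]
n 462 ((23.490707397460938, 38.03559112548828), (36.11072540283203, 76.74423217773438), 56.801597595214844) min [-17.4   2.8] max [46.8 46.2]
```

View pics/w7.png

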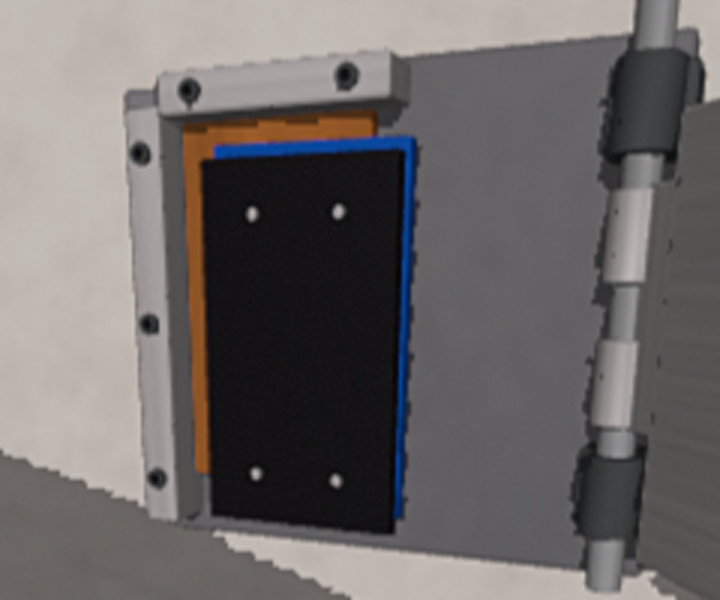

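Both plates lie on the board, with the black one at about (13.6,-12.5) mm. I'll jog downhill first, using the inner face of the uphill finger.

```bash
cat >> h.py <<'E'
def pt(xs,ys,zs,back=.038,up=-.0095):
    c=S2W((xs,ys,zs),O,Y); u=np.array([np.cos(Y),np.sin(Y),0]); return c-back*u+[0,0,up]
E
python3 -c "
from h import *
g=pt(.052,-.010,.009); print(g); move(g,Y+np.pi/2)"
```

```text
[0.50314362 0.04070692 0.06063292]
shift [ 0.3242 -0.0178  0.8418] turn -0.0010664576440573763 (alt 1.9989335423559427 ) yaw now 1.7621 pos [ 0.517  -0.0217  0.2294]
```

arm_command(series=[[[0.31,-0.02,0.2],0],[[0.31,-0.02,0.45],0],[[0.31,-0.02,0.7],0],[[0.31,-0.02,0.77],0],[[0.31,-0.02,0.77],0]])

```text
time_s: 17.68
eef_pos: [0.4974, 0.0413, 0.0674]
orientation: [-3.14, -0.0, 1.764]
ft_force: [-0.1, 0.1, 0.7]
width: 0.0758
grasp_force: 0.0
```

```bash
python3 -c "
from h import *
g=pt(.052,-.010,.009); move(g,Y+np.pi/2);tcp()"
```

```text
shift [-0.0083  0.0277  0.034 ] turn 0.0002250182350469581 (alt -1.999774981764953 ) yaw now 1.7641 pos [0.4974 0.0413 0.0674]
t 17.675 stand mm [11.4 -8.3 25. ] yaw 0.0004 F [-0.1  0.1  0.7] w 0.0758
```

arm_command(series=[[[0,0.02,0.0],0],[[0,0.02,0.02],0],[[0,0.02,0.035],0],[[0,0.02,0.035],0]])

```text
time_s: 18.18
eef_pos: [0.5018, 0.0419, 0.0607]
orientation: [-3.141, -0.0, 1.764]
ft_force: [-0.3, -0.1, 1.1]
width: 0.0762
grasp_force: 0.0
```

```bash
python3 -c "
from h import *
g=pt(.052,-.010,.009); move(g,Y+np.pi/2);tcp()
move(pt(.0315,-.010,.009))"
```

```text
shift [-0.0073  0.0054  0.0005] turn 0.0001914399884640116 (alt -1.999808560011536 ) yaw now 1.7641 pos [0.5018 0.0419 0.0607]
t 18.175 stand mm [12.6 -8.5 17. ] yaw 0.0003 F [-0.3 -0.1  1.1] w 0.0762
shift [-0.0073 -0.0875  0.0438] turn None (alt None ) yaw now 1.7641 pos [0.5018 0.0419 0.0607]
```

arm_command(series=[[[0,-0.02,0.01],0],[[0,-0.04,0.02],0],[[0,-0.06,0.03],0],[[0,-0.075,0.037],0],[[0,-0.088,0.043],0],[[0,-0.098,0.047],0],[[0,-0.098,0.047],0]])

```text
time_s: 19.05
eef_pos: [0.4831, 0.0386, 0.0516]
orientation: [3.14, -0.001, 1.765]
ft_force: [1.6, 1.7, 0.8]
width: 0.076
grasp_force: 1.0
```

```bash
python3 -c "
from h import *
tcp(); move(pt(.0315,-.010,.009)); move(pt(.038,-.01,.0155)); move(pt(.0315,-.01,.0155))"
```

```text
t 19.05 stand mm [-8.4 -8.2 16.7] yaw 0.0008 F [1.6 1.7 0.8] w 0.076
shift [-0.0091  0.0073 -0.0019] turn None (alt None ) yaw now 1.7646 pos [0.4831 0.0386 0.0516]
shift [-0.0091  0.0231 -0.0451] turn None (alt None ) yaw now 1.7646 pos [0.4831 0.0386 0.0516]
shift [-0.0091 -0.0064 -0.0314] turn None (alt None ) yaw now 1.7646 pos [0.4831 0.0386 0.0516]
```

arm_command(series=[[[0,-0.01,0.005],0],[[0,-0.02,0.009],0],[[0,-0.02,0.009],0]])

```text
time_s: 19.42
eef_pos: [0.4826, 0.0386, 0.0516]
orientation: [3.132, -0.001, 1.765]
ft_force: [5.3, 4.0, 1.7]
width: 0.076
grasp_force: 3.6
```

arm_command(series=[[[0,0.045,-0.01],0],[[0,0.045,-0.05],0],[[0,0.02,-0.035],0],[[0,0.0,-0.025],0],[[0,-0.01,-0.02],0],[[0,-0.01,-0.02],0]])

```text
time_s: 20.18
eef_pos: [0.4809, 0.0375, 0.0557]
orientation: [3.131, 0.0, 1.764]
ft_force: [7.2, 2.7, 1.9]
width: 0.076
grasp_force: 3.8
```

```bash
python3 -c "
from h import *
tcp(); move(pt(.0315,-.01,.0155))"
```

```text
t 20.175 stand mm [-8.9 -8.9 21.5] yaw 0.0007 F [7.2 2.7 1.9] w 0.076
shift [-0.0057  0.0059 -0.0107] turn None (alt None ) yaw now 1.7645 pos [0.4809 0.0375 0.0557]
```

arm_command(series=[[[0,0.045,-0.01],0],[[0,0.045,-0.2],0],[[-0.2,0.03,-0.4],0],[[-0.4,0.03,-0.4],0],[[-0.42,0.03,-0.4],0]], gripper=76)

```text
time_s: 20.8
eef_pos: [0.4982, -0.0462, 0.1331]
orientation: [-3.139, 0.0, 1.761]
ft_force: [-1.2, 0.1, -0.6]
width: 0.0759
grasp_force: 0.0
```

arm_command(series=[[[0,0,0],0],[[0,0,0],0],[[0,0,0],0]], gripper=0)

```text
time_s: 21.18
eef_pos: [0.4982, -0.0432, 0.133]
orientation: [-3.14, -0.001, 1.766]
ft_force: [0.7, 0.2, -0.6]
width: 0.0217
grasp_force: 0.0
```

```bash
python3 -c "
from h import *
tcp(); grab('wrist'); f=np.load('/tmp/wrist.npz')['p'].astype(int); v,u=np.mgrid[:400,:640]
sheet((f.max(2)<60)&(v<230)&(u>230)&(u<400),.018)
sheet((f[...,2]>f[...,0]+50)&(u<400)&(v<250),.012)
move(S2W((.002,-.088,.006),O,Y),Y+np.pi/2)
p=f.astype(np.uint8)[:,:,::-1]
cv2.imwrite('pics/w8.png',p)"
```

```text
t 21.175 stand mm [ 25.1 -91.4  90.8] yaw 0.0019 F [ 0.7  0.2 -0.6] w 0.0217
n 16565 ((0.27265167236328125, -11.909095764160156), (64.46912384033203, 108.57015991210938), 0.26117053627967834) min [-32.2 -66.3] max [32.7 42.3]
n 21 ((31.39799690246582, 32.206207275390625), (1.1547820568084717, 3.2336301803588867), 3.740208148956299) min [30.7 30.6] max [32.1 33.8]
shift [0.0177 0.0743 0.4342] turn 0.001123147589523375 (alt -1.9988768524104765 ) yaw now 1.7656 pos [ 0.4984 -0.0434  0.1331]
```

View pics/w8.png

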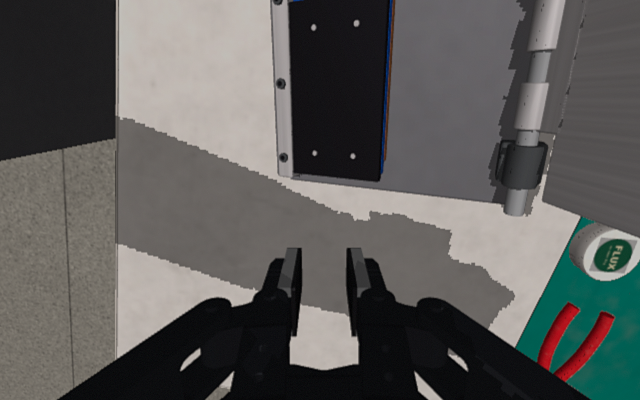

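The pack is tight on the ledge (black plate x offset 0.3 mm). Next I'll push it left against the fence from the right side.

arm_command(series=[[[0,0.075,0.15],0],[[0,0.075,0.3],0],[[0,0.075,0.4],0],[[0,0.075,0.42],0],[[0,0.075,0.42],0]], gripper=0)

```text
time_s: 21.85
eef_pos: [0.5136, -0.0411, 0.0498]
orientation: [3.142, 0.0, 1.765]
ft_force: [0.0, 0.1, 1.8]
width: -0.0
grasp_force: 0.0
```

```bash
python3 -c "
from h import *
tcp(); move(S2W((.002,-.088,.006),O,Y),Y+np.pi/2)"
```

```text
t 21.85 stand mm [  4.  -92.3   9. ] yaw 0.0009 F [0.  0.1 1.8] w -0.0
shift [ 0.0214 -0.0029  0.0177] turn 0.0005610285238753797 (alt -1.9994389714761247 ) yaw now 1.7647 pos [ 0.5136 -0.0411  0.0498]
```

arm_command(series=[[[0,0,0.015],0],[[0.025,0,0.016],0],[[0.045,0,0.016],0],[[0.065,0,0.016],0],[[0.085,0,0.016],0],[[0.1,0,0.016],0],[[0.115,0,0.016],0],[[0.128,0,0.016],0],[[0.138,0,0.016],0],[[0.145,0,0.016],0],[[0.145,0,0.016],0]])

```text
time_s: 23.22
eef_pos: [0.5084, -0.015, 0.0466]
orientation: [-3.142, 0.005, 1.763]
ft_force: [0.7, -6.3, 0.7]
width: -0.0001
grasp_force: 3.4
```

```bash
python3 -c "
from h import *
tcp()"
```

```text
t 23.225 stand mm [  2.6 -65.7   6. ] yaw -0.0007 F [ 0.7 -6.3  0.7] w -0.0001
```

arm_command(series=[[[0.015,0,0],0],[[0.015,0,0],0],[[-0.1,0,0],0],[[-0.15,0,-0.3],0],[[-0.15,0.0,-0.8],0],[[-0.1,0.0,-0.9],0],[[-0.1,0.0,-0.9],0]])

```text
time_s: 24.1
eef_pos: [0.5147, -0.0318, 0.2328]
orientation: [3.13, 0.002, 1.765]
ft_force: [0.6, 0.7, 0.2]
width: -0.0001
grasp_force: 0.0
```

```bash
python3 -c "
from h import *
from scipy.optimize import brentq
tcp(); grab('wrist'); f=np.load('/tmp/wrist.npz')['p'].astype(int); v,u=np.mgrid[:400,:640]
cv2.imwrite('pics/w9.png',f.astype(np.uint8)[:,:,::-1])
sheet((f.max(2)<60)&(v<250)&(u>200)&(u<400),.018)
# red disc
m=(f[...,0]>120)&(f[...,1]<50)&(f[...,2]<50)&(v<260)&(u>420)
k,l,s,c=cv2.connectedComponentsWithStats(m.astype(np.uint8)); 
for i in range(1,k):
  if s[i,4]>60:print(s[i],c[i])
P,p,d=cloud('wrist')
M=SR(Y); Q=(P-np.append(O,.04))@M*1000
for i in range(1,k):
  if s[i,4]>60:
    q=np.median(Q[l==i],0); print('stand',q.round(1),'angle',np.arctan2(q[2]-21.5,-(q[0]-110)), np.hypot(q[2]-21.5,q[0]-110))
# leftover sheets beyond black: blue and brown pixel extents on top region
for n,mm in(('blue',(f[...,2]>f[...,0]+40)&(f[...,2]>f[...,1]+30)),('brown',(f[...,0]>f[...,2]+40)&(f[...,1]>50))):
  mm=mm&(v<260)&(u>200)&(u<420); print(n,mm.sum(), [u[mm].min(),u[mm].max(),v[mm].min(),v[mm].max()] if mm.any() else '')
"
```

```text
t 24.1 stand mm [ 84.  -83.4 173.5] yaw 0.0014 F [0.6 0.7 0.2] w -0.0001
n 7910 ((0.7655982971191406, -0.6926040649414062), (64.62213897705078, 109.88726806640625), 0.2207752764225006) min [-31.7 -55.7] max [33.1 54.3]
[620 199  20  13 202] [629.66336634 205.68316832]
stand [ 319.  -125.7 -172.3] angle -2.393803737832412 285.03948743627103
blue 272 [np.int64(342), np.int64(345), np.int64(23), np.int64(149)]
brown 46 [np.int64(344), np.int64(346), np.int64(28), np.int64(148)]
```

```bash
python3 -c "
from h import *
from scipy.optimize import minimize
for uu,vv,z in((345.5,86,.012),(346.5,88,.006),(345.5,30,.012),(346.5,30,.006),(346.5,146,.006)): print((instand('wrist',uu,vv,z,O,Y)*1000).round(1))
grab('side'); f=np.load('/tmp/side.npz')['p'].astype(int); P,p,d=cloud('side'); v,u=np.mgrid[:400,:640]
m=(f[...,0]>90)&(f[...,0]>f[...,1]*2)&(u>315)&(u<365)&(v>120)&(v<175)
k,l,s,c=cv2.connectedComponentsWithStats(m.astype(np.uint8))
K=np.load('/tmp/side.npz')
R=Ro.from_euler('xyz',K['R']).as_matrix()
for i in range(1,k):
  if s[i,4]>3: print(s[i],c[i],(SR(Y).T@(np.median(P[l==i],0)-np.append(O,.04))*1000).round(1))
for t in np.arange(2.0,2.4,.05):
  X=S2W((.110-.140*np.cos(t)+.0045*np.sin(t),0,.0215+.140*np.sin(t)+.0045*np.cos(t)),O,Y); c=R.T@(X-K['t']); w=K['K']@(c/c[2]); print(round(t,2),w[:2].round(1),X.round(3))
"
```

```text
[33.8  2.7 12. ]
[32.6  1.2  6. ]
[32.7 47.7 12. ]
[31.3 48.8  6. ]
[ 33.9 -51.5   6. ]
[348 147  12  10  51] [353.35294118 151.56862745] [ 22.7 187.  -40.6]
2.0 [330.1 138.3] [0.588 0.068 0.246]
2.05 [332.5 139.7] [0.595 0.069 0.246]
2.1 [334.9 141.3] [0.602 0.07  0.245]
2.15 [337.4 143. ] [0.609 0.072 0.244]
2.2 [339.8 144.8] [0.616 0.073 0.243]
2.25 [342.1 146.6] [0.622 0.074 0.241]
2.3 [344.5 148.6] [0.629 0.075 0.239]
2.35 [346.8 150.7] [0.635 0.077 0.236]
```

```bash
python3 -c "
from h import *
s=monitor.observe(); c=viewer.get_calibration('wrist'); Rt=Ro.from_euler('xyz',s['orientation']).as_matrix()
Rc=Rt.T@Ro.from_euler('xyz',c['rotation']).as_matrix(); tc=Rt.T@(c['position']-s['eef_pos']); K=c['K']
for e,y,px in(((.5036,.0161,.2587),1.759,(549,187)),((.519,-.0182,.221),1.759,(618,118))):
  R0=Ro.from_euler('xyz',[np.pi,0,y]).as_matrix(); Rw=R0@Rc; t=np.array(e)+R0@tc
  for a in np.arange(2.05,2.36,.05):
    X=S2W((.110-.140*np.cos(a)-.0005*np.sin(a),0,.0215+.140*np.sin(a)-.0005*np.cos(a)),O,Y); q=Rw.T@(X-t); w=K@(q/q[2]); print(px,a.round(2),w[:2].round(1))
"
```

```text
(549, 187) 2.05 [513.9 188.8]
(549, 187) 2.1 [527.6 188.5]
(549, 187) 2.15 [540.7 188. ]
(549, 187) 2.2 [553.1 187.3]
(549, 187) 2.25 [564.8 186.5]
(549, 187) 2.3 [575.6 185.5]
(549, 187) 2.35 [585.5 184.4]
(618, 118) 2.05 [568.2 116.3]
(618, 118) 2.1 [587.4 116.1]
(618, 118) 2.15 [605.6 115.9]
(618, 118) 2.2 [622.5 115.7]
(618, 118) 2.25 [638.  115.4]
(618, 118) 2.3 [652. 115.]
(618, 118) 2.35 [664.5 114.7]
```

The pack is square and the leaf stands at about 2.185 rad. I'll go over the leaf to its outer side.

```bash
python3 -c "
from h import *
move(np.append(O,.30)+Ro.from_euler('z',Y).apply([.152,0,0]),Y+np.pi/2)"
```

```text
shift [ 0.4143  0.7596 -0.3641] turn 0.0006438437774688872 (alt -1.999356156222531 ) yaw now 1.7648 pos [ 0.5122 -0.0319  0.2269]
```

arm_command(series=[[[0,0,-0.25],0],[[0.05,0.1,-0.36],0],[[0.2,0.4,-0.36],0],[[0.35,0.65,-0.36],0],[[0.41,0.76,-0.36],0],[[0.41,0.76,-0.36],0],[[0.41,0.76,-0.36],0]])

```text
time_s: 25.08
eef_pos: [0.6442, 0.0768, 0.2967]
orientation: [-3.138, -0.001, 1.764]
ft_force: [-0.1, 0.6, 0.7]
width: 0.0
grasp_force: 0.0
```

```bash
cat > arc.py <<'E'
from h import *
u=np.array([np.cos(Y),np.sin(Y),0]); pin=S2W((.110,0,.0215),O,Y)
def way(th):
    ph=th-B; d=-np.cos(ph)*u+[0,0,np.sin(ph)]; n=np.sin(ph)*u+[0,0,np.cos(ph)]
    return pin+(.128 if ph>0 else .112)*d+.0045*n+(.008 if ph>0 else -.008)*u
def rows(ths,end=None):
    s=monitor.observe(); R=Ro.from_euler('xyz',s['orientation']).as_matrix()
    for t in ths: print(round(t,2),((R.T@(way(t)-s['eef_pos']))/.2).round(3))
E
python3 -c "
from arc import *
tcp(); print(monitor.observe()['eef_pos']); rows([2.2,2.1,2.0,1.9])"
```

```text
t 25.075 stand mm [245.   -1.6 169. ] yaw 0.0002 F [-0.1  0.6  0.7] w 0.0
[0.64417271 0.07678835 0.2967014 ]
2.2 [ 0.008 -0.114  0.33 ]
2.1 [ 0.008 -0.177  0.319]
2.0 [ 0.008 -0.241  0.314]
1.9 [ 0.008 -0.305  0.316]
```

arm_command(series=[[[0,0,0.15],0],[[0,0,0.3],0],[[0,0,0.314],0],[[0,-0.06,0.314],0],[[0,-0.1,0.314],0],[[0,-0.14,0.314],0],[[0,-0.18,0.314],0],[[0,-0.21,0.314],0],[[0,-0.24,0.314],0]])

```text
time_s: 26.2
eef_pos: [0.5977, 0.0679, 0.2355]
orientation: [3.142, -0.0, 1.764]
ft_force: [2.6, -0.0, 1.3]
width: -0.0001
grasp_force: 0.8
```

```bash
python3 -c "
from arc import *
tcp(); print(monitor.observe()['eef_pos']); rows(np.arange(2.0,.75,-.1))"
```

```text
t 26.2 stand mm [176.3  -1.4 133.5] yaw 0.0005 F [ 2.6 -0.   1.3] w -0.0001
[0.59771091 0.06792424 0.23553697]
2.0 [ 0.007 -0.006  0.008]
1.9 [ 0.007 -0.07   0.009]
1.8 [ 0.007 -0.133  0.017]
1.7 [ 0.007 -0.196  0.031]
1.6 [ 0.007 -0.257  0.051]
1.5 [ 0.007 -0.315  0.077]
1.4 [ 0.007 -0.37   0.109]
1.3 [ 0.007 -0.422  0.147]
1.2 [ 0.007 -0.47   0.189]
1.1 [ 0.007 -0.514  0.236]
1.0 [ 0.007 -0.553  0.287]
0.9 [ 0.007 -0.586  0.341]
0.8 [ 0.007 -0.614  0.399]
```

arm_command(series=[[[0,-0.07,0.009],0],[[0,-0.133,0.017],0],[[0,-0.196,0.031],0],[[0,-0.257,0.051],0],[[0,-0.315,0.077],0],[[0,-0.37,0.109],0],[[0,-0.422,0.147],0],[[0,-0.47,0.189],0],[[0,-0.514,0.236],0],[[0,-0.553,0.287],0]])

```text
time_s: 27.45
eef_pos: [0.4882, 0.0466, 0.1774]
orientation: [-3.14, -0.0, 1.764]
ft_force: [0.3, 0.1, 1.9]
width: -0.0001
grasp_force: 0.4
```

```bash
python3 -c "
from arc import *
tcp(); print(monitor.observe()['eef_pos']); rows(np.arange(1.0,-.15,-.1))"
```

```text
t 27.45 stand mm [ 50.6  -1.4 128. ] yaw 0.0005 F [0.3 0.1 1.9] w -0.0001
[0.48823737 0.04656062 0.1773917 ]
1.0 [ 0.007  0.005 -0.004]
0.9 [ 0.007 -0.028  0.051]
0.8 [ 0.007 -0.056  0.109]
0.7 [ 0.007 -0.078  0.169]
0.6 [ 0.007 -0.093  0.231]
0.5 [ 0.007 -0.103  0.294]
0.4 [ 0.007 -0.106  0.355]
0.3 [ 0.007 -0.103  0.411]
0.2 [ 0.007 -0.095  0.467]
0.1 [ 0.007 -0.081  0.521]
0.0 [ 0.007 -0.062  0.573]
-0.1 [ 0.007 -0.038  0.624]
```

Force is steady and the leaf is following. On to the closed position.

arm_command(series=[[[0,-0.03,0.05],0],[[0,-0.057,0.105],0],[[0,-0.078,0.165],0],[[0,-0.093,0.225],0],[[0,-0.103,0.285],0],[[0,-0.106,0.345],0],[[0,-0.103,0.405],0],[[0,-0.095,0.46],0],[[0,-0.083,0.505],0],[[0,-0.07,0.545],0],[[0,-0.062,0.568],0],[[0,-0.062,0.573],0]])

```text
time_s: 28.95
eef_pos: [0.4776, 0.0444, 0.0636]
orientation: [3.141, -0.0, 1.764]
ft_force: [-0.5, 0.3, 1.2]
width: 0.0002
grasp_force: 1.2
```

```bash
python3 -c "
from arc import *
tcp(); print(monitor.observe()['eef_pos']); rows([.1,.05,0,-.05])"
```

```text
t 28.95 stand mm [-7.3 -1.5 29.5] yaw 0.0006 F [-0.5  0.3  1.2] w 0.0002
[0.47756217 0.044397   0.06363536]
0.1 [ 0.007 -0.028 -0.048]
0.05 [ 0.007 -0.019 -0.022]
0 [ 0.007 -0.009  0.005]
-0.05 [0.007 0.003 0.03 ]
```

arm_command(series=[[[0,0,0.01],0],[[0,0,0.02],0],[[0,0,0.03],0],[[0,0,0.035],0],[[0,0,0.035],0]])

```text
time_s: 29.58
eef_pos: [0.4781, 0.0444, 0.0628]
orientation: [3.138, 0.001, 1.765]
ft_force: [-10.6, 0.3, 26.7]
width: 0.0001
grasp_force: 14.4
```

```bash
python3 -c "
from arc import *
tcp(); print(monitor.observe()['eef_pos']); rows([.1,.05,0,-.05])"
```

```text
t 29.575 stand mm [-7.1 -1.5 28.5] yaw 0.0009 F [-10.6   0.3  26.7] w 0.0001
[0.47813889 0.04444672 0.06281543]
0.1 [ 0.008 -0.03  -0.052]
0.05 [ 0.008 -0.022 -0.026]
0 [ 0.008 -0.012  0.   ]
-0.05 [ 0.008 -0.     0.026]
```

The leaf bears on the pack at 27 N, at the angle I predicted for closed. I'll back off straight up and check.

arm_command(series=[[[0,0,-0.05],0],[[0,0,-0.35],0],[[-0.1,0,-0.7],0],[[-0.3,0,-0.9],0],[[-0.3,0,-0.9],0],[[-0.3,0,-0.9],0]])

```text
time_s: 30.32
eef_pos: [0.489, -0.0146, 0.2361]
orientation: [3.141, -0.0, 1.763]
ft_force: [-0.2, -0.0, -0.4]
width: -0.0003
grasp_force: 0.0
```

```bash
python3 -c "
from h import *
tcp(); grab('wrist'); P,p,d=cloud('wrist'); Q=(P-np.append(O,.04))@SR(Y)*1000
m=(d>0)&(Q[...,0]>-20)&(Q[...,0]<90)&(abs(Q[...,1])<25)&(Q[...,2]>5)&(Q[...,2]<60)
q=Q[m]; A=np.c_[q[:,0]-110,np.ones(len(q))]; s=np.linalg.lstsq(A,q[:,2],rcond=None)[0]; print(m.sum(),'slope',s, np.median(q[:,2]))
f=p.astype(int); v,u=np.mgrid[:400,:640]
m=(f[...,0]>100)&(f[...,0]>2.5*f[...,1])&(f[...,0]>2.5*f[...,2])
k,l,st,c=cv2.connectedComponentsWithStats(m.astype(np.uint8))
for i in range(1,k):
  if st[i,4]>60: print(c[i],st[i,4],(instand('wrist',*c[i],.026,O,Y)*1000).round(1))
for n,mm in(('blue',(f[...,2]>f[...,0]+40)&(f[...,2]>f[...,1]+30)),('brown',(f[...,0]>f[...,2]+40)&(f[...,1]>40)&(f[...,1]<120))):
  mm=mm&(Q[...,0]<60)&(Q[...,0]>-45)&(abs(Q[...,1])<90)&(d>0); print(n,mm.sum(), Q[mm].min(0).round(1) if mm.any() else '', Q[mm].max(0).round(1) if mm.any() else '')
"
```

```text
t 30.325 stand mm [ 65.5 -61.6 185.8] yaw -0.0004 F [-0.2 -0.  -0.4] w -0.0003
6947 slope [-1.62102248e-04  2.51392025e+01] 25.161842509805616
[508.99526963 311.07757805] 1057 [ 171.3 -161.9   26. ]
blue 12 [30.5 47.1  6.5] [31.3 53.6 12. ]
brown 48 [-35.9  -5.   23.6] [-26.1   3.5  26.9]
```

```bash
python3 -c "
from h import *
print(r.sign_off())"
```

```text
the job is handed in; nothing more can be done
None
```

The job is handed in at about 30 s of the 72 s allowed: all three sheets sit square against the ledge and fence (top plate under 1 mm off), the leaf is pressed flat on the pack, the gripper is clear, and I went nowhere near the other bench items; no verdict was shown.

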